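Load the drill's feed chute and seat the block against its stop

TASK

Load the drill press's feed chute: lay the pale grey aluminium block lengthwise in the channel at the chute's upper end, then push it down the channel, through the orange brake and under the steel strap, until it meets the sprung yellow escapement stop. Press it home against the stop with about 10 N for a moment (felt over and above the brake's drag) and back away so that it stays resting against the stop; never load the stop beyond 15 N or touch it with the gripper. Do not lower the block straight into the lower half of the chute, and leave the wooden block, the oil bottle and the vial where they are.

Things in the scene. Friction and masses are not known exactly. Their poses are not given: they have to be found in the camera images.
- alu_block: Pale grey aluminium block with a small hole in its top, 30 x 48 x 18 mm (x, y, z), about 70 g, lying flat on the bench. Origin at the centre of its underside; y is its long axis, z up.
- channel: Open aluminium channel, 260 mm long, sloping down 15 degrees, fixed. Origin: on its floor, middle of the open upper end; x downhill along the floor, y across, z square off the floor. Inner walls at y = +-17 mm, 10 mm high; flared lips on the upper 120 mm reach y = +-27 at 19 mm. The block does not slide by its own weight. Load its middle at x = 25 to 115 mm.
- brake_ramp (a point): Start of the orange sprung brake shoe in the channel's -y wall (160 mm down the channel). Its 18 degree ramp leads to a flat at x = 188 to 204 mm (channel frame) that stands 7 mm into the channel. It yields sideways and drags on the block with 2 to 6 N (unknown, varies) once the block's front end is past about x = 165 mm.
- strap_mid (a point): Middle of the steel strap across the channel, x = 199 to 213 mm in the channel frame. 23 mm free height below it, top 27 mm above the floor (screw heads 30); posts at y = +27 and -39 mm.
- stop_head: Red end plate (uphill face x = 260 mm) and the stop it carries; frame identical with channel. The stop is a yellow blade, 28 wide, 17 mm high, across the channel. Its uphill face is set anew for each job between x = 200 and 220 mm, not measured: find it by feel. It yields downhill on a spring: 0.6 N at first touch, 3 N per mm more, 14 mm travel.
- wood_block: Bystander: orange-brown drilled wooden block, 26 x 42 x 22 mm, on the bench near the aluminium block. Origin at the centre of its underside.
- oil_bottle: Bystander: yellow oil bottle with a red spout, 36 mm wide, 107 mm high, standing behind the chute. Origin at the centre of its underside.
- vial: Bystander: white vial with a red cap, 22 mm wide, 54 mm high, standing behind the chute. Origin at the centre of its underside.
Mind the look-alikes: they are no part of the job. Of the things that look like the alu_block, take the one that is farthest to the robot's left at the start.

How it is judged:
By the outcome, as a careful person would: the job done as asked, in the order asked, and still so for the second after the job is handed in, with the robot touching nothing.
It also fails if it takes over 72 s, if anything falls off the work surface, if the arm or the gripper's body presses on something with over 40 N, if the wrist force passes 120 N, or if a joint passes its speed limit or range.

ROBOT

A 6-joint arm with a two-finger parallel gripper is mounted at the origin on a cart in front of the work surface, level with it; the furniture and walls round the work are solid. World frame = base frame: x ahead of the robot, y to its left, z up, the work surface at z = 0. Lengths are in m, angles in rad, forces in N, time in s.
With the tool pointing down it reaches from about 0.325 to 0.75 m from the base axis. Payload 7.6 kg.
Tool frame: the origin (TCP) lies at the very end of the fingers, on their centre line; the grasp point (between the pads) lies 19 mm behind it; z points along the fingers, y is the direction in which the jaws open and shut (so a half turn about z gives the same grasp; the last joint's range is limited). The gripper opens to 85 mm and grips with 20 to 120 N. Pads are 22 mm wide; open, the fingers measure 114 mm over their backs; the gripper's body (76 mm by 85 mm) begins 54 mm behind the grasp point. The pads swing forward as they close: fully open they stand 13 mm farther back than shut.
Start: joints at [-1.317, 0.052, 1.401, -0, 1.689, -0.07], TCP at [0.167, -0.498, 0.201] pointing down, gripper open.
Joint ranges: [-2.9, 2.9], [-0.91, 2.17], [0.12, 2.37], [-1.06, 4.2], [0.26, 2.73], [-2.93, 2.93]. Speed limits (rad/s): [2.57, 2.57, 3.01, 3.14, 3.14, 3.14].

INTERFACE

Orientations are given as a unit quaternion [x, y, z, w].
In Python, from rig import r, viewer gives the robot as it stands.
- The arm moves only by the tool carry_out, never from a script. Its argument "moves" is a list of rows, each a list of 2 entries, a list of its own where there are three numbers: the shift along the world's x, y, z in cm, then the turn about the world's z in degrees. A call has 1 to 20 rows; each row is the pose to reach, as a shift and turn from the pose commanded when the call began; what a row does not reach only later rows make up. A row lasts 1/8 s, in which the tool goes at most 62.5 mm and 10.7 degrees, less where a joint would pass 70% of its speed; a pose out of reach is approached as far as the arm can. A call with a gripper value outside its range is refused whole. "gripper" is the opening in per cent of the stroke, from 0 (shut) to 100 (fully open), set as the call begins (left out, the last holds). The fingers move at their own pace and stop on an object; the grip force is fixed at half the most. Time passes only in rows, so rows that repeat a pose let the fingers close. It gives the time, the measured TCP pose, the force and the opening at its end, in the units of the state.
- r.observe(): the state, without advancing time (a new reading comes with each control period).
- viewer.capture(name): name is "scene" or "top" or "wrist"; returns the picture (400x640x3 uint8, red, green, blue); there is no depth.
- viewer.calibration(name): a dict with "fx", "fy", "cx", "cy" (pixels), "dist" ([k1, k2, p1, p2, k3] as OpenCV has them; the pictures are not rectified), "world_to_cam" (4x4, takes a point from world to camera coordinates). Camera axes: x right, y up, looking along -z (the intrinsics and any distortion apply to the point x, -y, -z); pixel columns grow to the right and rows downward; lengths in m; the calibration is good to about 2 mm. A picture is of the moment at which its call begins: read the wrist's pose just before it. calibration takes no time and is no camera call; for the wrist camera it gives the pose at the moment of the call.
- r.close_job(): hands the job in, once; it reports no verdict.
The state is a dict: "time": time; "joint_positions": joint angles; "qvel": joint speeds; "effort": joint torques, N m; "eef_pos": TCP position; "orientation": TCP orientation; "wrist_force": force on the tool from outside, world axes, zero at the start; "wrist_torque": the same for the moment, N m; "finger_gap": finger opening in m.
Only numpy, scipy, OpenCV 4.12 (cv2) and the standard library are available. Lean on these libraries where they do the work, as an engineer would, in place of code of your own. Each camera call takes 0.05 s, during which the arm holds its last target. There are 200 camera calls.

## Working session

There is one attempt and no reset: what is moved stays moved. The work goes in short steps, Python scripts to look and compute and a tool call to move; the robot and the scene stay as the last step left them, time stands still between calls to the robot, and variables do not carry over. Pictures are saved under pics/ and viewed, about 8 in all and at most 12, crops included, and the job is handed in when it is done.

Besides the shell and the picture viewer there is one more tool, called after "Call:" as a command line: name --argument value ..., lists and objects as JSON in quotes. carry_out: Moves the arm, as the interface text tells. Its arguments: {"type":"object","properties":{"moves":{"type":"array"},"gripper":{"type":"number"}},"required":["moves"]}

```bash
mkdir -p pics; ls
python3 - <<'E'
from rig import r,viewer
import cv2,numpy as np
s=r.observe();print(s)
for n in("scene","top"):
    im=viewer.capture(n);cv2.imwrite(f"pics/{n}0.png",im[:,:,::-1]);c=viewer.calibration(n);print(n,c)
E
```

```text
pics
{'time': 0.0, 'joint_positions': array([-1.31728279e+00,  5.28270061e-02,  1.40172493e+00,  1.35850571e-05,
        1.68860440e+00, -7.03183235e-02]), 'qvel': array([ 0.00178186,  0.0012183 ,  0.00169164, -0.00196461,  0.00016458,
        0.00088392]), 'effort': array([ 1.47777871e-05, -3.81667256e+01, -3.60184193e+01, -2.24476651e-05,
        6.20261620e-03,  2.93093353e-05]), 'eef_pos': array([ 0.16698465, -0.49736765,  0.19987747]), 'orientation': array([ 9.86919800e-01,  1.61210105e-01, -6.47970550e-05, -7.79182445e-04]), 'wrist_force': array([0.09488937, 0.12306388, 0.85385745]), 'wrist_torque': array([ 0.02156691, -0.03347185,  0.0174099 ]), 'finger_gap': 0.08523710407520584}
scene {'fx': 401.557877483437, 'fy': 401.557877483437, 'cx': 317.3883841121671, 'cy': 202.0241839186583, 'dist': array([0.01291049, 0.        , 0.        , 0.        , 0.        ]), 'world_to_cam': array([[-0.80256837, -0.59626608, -0.01872859,  0.49628846],
       [ 0.23159359, -0.34034751,  0.91133308, -0.20954268],
       [-0.54977124,  0.72706968,  0.41124356, -0.69086314],
       [ 0.        ,  0.        ,  0.        ,  1.        ]])}
top {'fx': 503.2824087742674, 'fy': 503.2824087742674, 'cx': 305.6674134344427, 'cy': 193.43891547251337, 'dist': array([-0.12437067,  0.        ,  0.        ,  0.        ,  0.        ]), 'world_to_cam': array([[-0.0080082 , -0.99995653,  0.00477498,  0.0133901 ],
       [ 0.97986591, -0.00689448,  0.19953764, -0.60413338],
       [-0.19949605,  0.00627678,  0.97987853, -1.19423506],
       [ 0.        ,  0.        ,  0.        ,  1.        ]])}
```

View pics/top0.png

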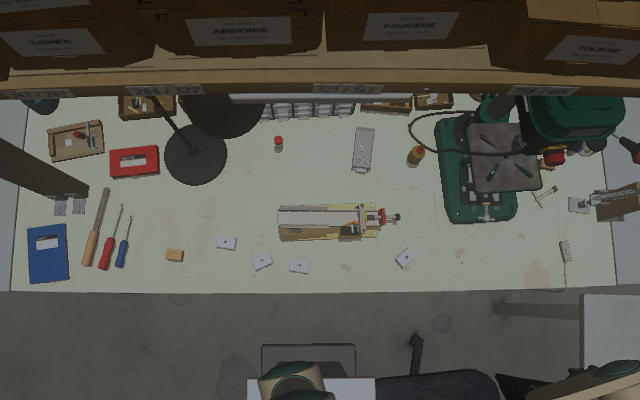

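View pics/scene0.png

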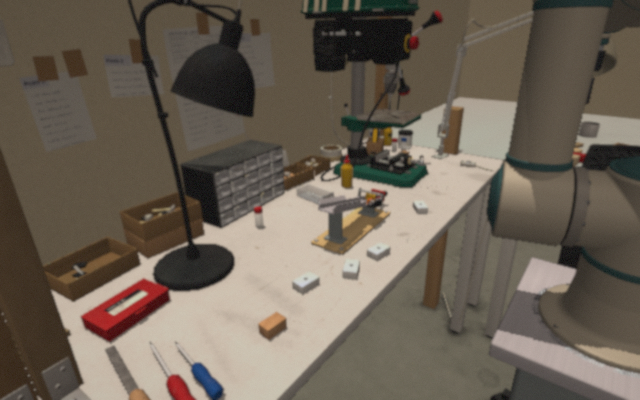

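Top view: four pale blocks at (227,243), (262,262), (299,267) and (405,258), the wood block at (175,255), and the chute from (278,220) to (372,225). World +y is image left, so the one meant is at (227,243). I'll confirm it in a crop and measure.

```bash
cat > h.py <<'E'
import cv2,numpy as np
from rig import r,viewer
def ray(c,uv):
    K=np.array([[c['fx'],0,c['cx']],[0,c['fy'],c['cy']],[0,0,1]])
    p=cv2.undistortPoints(np.array([[uv]],float),K,np.array(c['dist'],float))[0,0]
    T=c['world_to_cam'];R=T[:3,:3]
    return -R.T@T[:3,3],R.T@np.array([p[0],-p[1],-1.])
def at(c,uv,z):
    o,d=ray(c,uv);return o+d*(z-o[2])/d[2]
def proj(c,P):
    K=np.array([[c['fx'],0,c['cx']],[0,c['fy'],c['cy']],[0,0,1]])
    T=c['world_to_cam'];F=np.diag([1,-1,-1.])
    P=np.atleast_2d(P);Q=(F@(T[:3,:3]@P.T+T[:3,3:])).T
    return cv2.projectPoints(Q,np.zeros(3),np.zeros(3),K,np.array(c['dist'],float))[0][:,0]
E
python3 - <<'E'
from h import *
im=cv2.imread('pics/top0.png')
a=cv2.resize(im[195:280,150:310],None,fx=5,fy=5,interpolation=cv2.INTER_CUBIC)[:, :800]
b=im[185:250,265:410];b=cv2.resize(b,(800,int(800/145*65)),interpolation=cv2.INTER_CUBIC)
a=a[150:]
o=np.vstack([a,b[:320]]);print(o.shape);cv2.imwrite('pics/crop1.png',o)
c=viewer.calibration('top')
for uv in [(227,243),(262,262),(299,267),(405,258)]: print(uv,at(c,uv,.018).round(3))
print('wood',at(c,(175,255),.022).round(3))
g=cv2.cvtColor(im,cv2.COLOR_BGR2GRAY);sub=im[232:255,212:243].astype(int)
m=((sub.min(2)>0)&((sub[:,:,0]-sub[:,:,2])>3)).astype(np.uint8)
n,l,st,ce=cv2.connectedComponentsWithStats(m);print(st,ce+[212,232])
k=1+np.argmax(st[1:,4]);ys,xs=np.where(l==k)
W=np.array([at(c,(x+212,y+232),.018)[:2] for x,y in zip(xs,ys)],np.float32)
print(cv2.minAreaRect(W*1000))
E
```

```text
(595, 800, 3)
(227, 243) [0.486 0.209 0.018]
(262, 262) [0.438 0.12  0.018]
(299, 267) [0.424 0.027 0.018]
(405, 258) [ 0.444 -0.242  0.018]
wood [0.455 0.341 0.022]
[[  0   0  31  23 508]
 [  4   3  20  14 205]] [[227.57677165 243.44094488]
 [225.57073171 241.90731707]]
((488.78057861328125, 213.56948852539062), (48.08877182006836, 28.970436096191406), 81.06312561035156)
```

View pics/crop1.png

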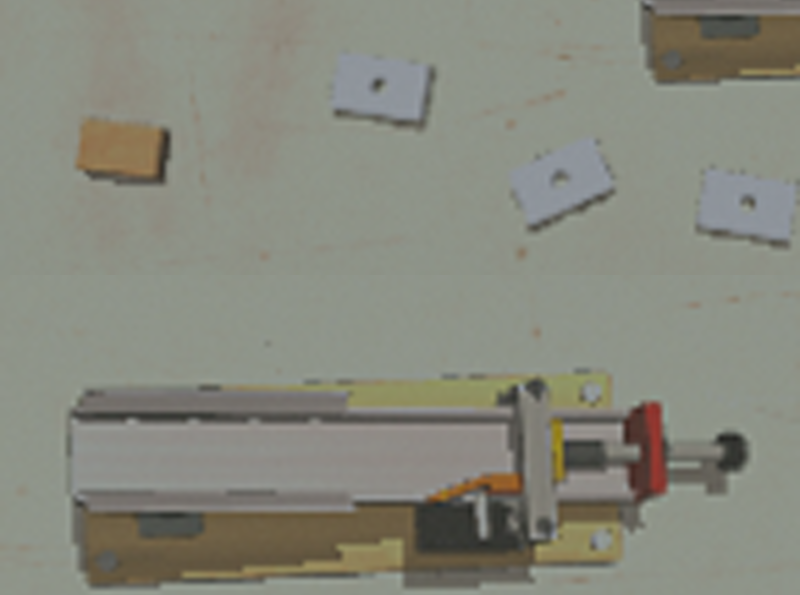

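Confirmed: the pale block with the hole is leftmost, centred near (226,243). The orange wood block at (174,255) is a different thing. Moving above it.

Call:
carry_out --moves '[[[5, 6, 1], 0], [[10, 12, 2], -5], [[14, 18, 3], -10], [[17, 24, 3], -15], [[20, 30, 3], -20], [[22, 36, 3], -24], [[24, 42, 3], -28], [[26, 48, 3], -28], [[28, 54, 2], -28], [[29, 60, 2], -28], [[30, 66, 1], -28], [[31, 69, 0], -28], [[32, 71, 0], -28], [[32, 71, 0], -28], [[32, 71, 0], -28], [[32, 71, 0], -28], [[32, 71, 0], -28]]' --gripper 100

```text
time: 2.22
eef_pos: [0.4872, 0.2115, 0.2012]
orientation: [0.997, -0.083, 0.0, -0.0]
wrist_force: [0.1, 0.4, 0.1]
finger_gap: 0.0854
```

Run:
```python
from h import *
s=r.observe();c=viewer.calibration('wrist');im=viewer.capture('wrist')
cv2.imwrite('pics/w1.png',im[:,:,::-1]);np.savez('w1.npz',c=c)
print(s['time'],s['eef_pos'],s['orientation'],s['joint_positions'],c['fx'],c['dist'],c['world_to_cam'].round(3))
```

```text
2.225 [0.48715563 0.21148066 0.20118709] [ 9.96549527e-01 -8.29994573e-02  3.49324226e-04 -8.89616422e-05] [ 3.40100099e-01  6.86826340e-02  1.38260447e+00 -1.25575977e-04
  1.68959546e+00  2.07707161e+00] 319.85249538215567 [-0.06207132  0.          0.          0.          0.        ] [[-0.165 -0.986 -0.     0.29 ]
 [ 0.949 -0.159 -0.272 -0.393]
 [ 0.268 -0.045  0.962 -0.501]
 [ 0.     0.     0.     1.   ]]
```

View pics/w1.png

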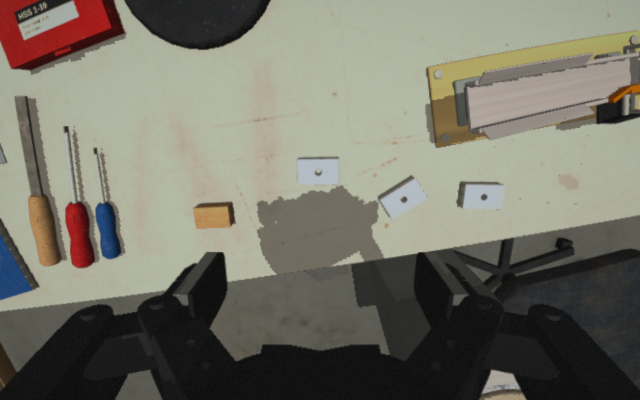

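Wrist view: target block at (318,171), wood block (213,215), chute upper end around (468,105). I'll measure the block and enlarge the chute.

Run:
```python
from h import *
c=np.load('w1.npz',allow_pickle=True)['c'].item()
im=cv2.imread('pics/w1.png');sub=im[148:192,285:352].astype(int)
hsv=sub.min(2);d=sub[:,:,0]-sub[:,:,2]
print(im[165,310],im[140,310],im[181,310])
m=((d>-5)&(hsv>120)).astype(np.uint8)
n,l,st,ce=cv2.connectedComponentsWithStats(m);k=1+np.argmax(st[1:,4]);print(st[k])
ys,xs=np.where(l==k)
W=np.array([at(c,(x+285,y+148),.018)[:2] for x,y in zip(xs,ys)],np.float32)*1000
print(cv2.minAreaRect(W)); print('hole',at(c,(318,173),.018))
cv2.imwrite('pics/crop2.png',cv2.resize(im[25:155,420:640],None,fx=3.6,fy=3.6,interpolation=cv2.INTER_CUBIC))
```

```text
[195 188 180] [163 185 180] [195 188 180]
[  12   11   42   26 1054]
((490.3380432128906, 214.66366577148438), (46.847923278808594, 28.722681045532227), 80.49944305419922)
hole [0.48868043 0.21436157 0.018     ]
```

View pics/crop2.png

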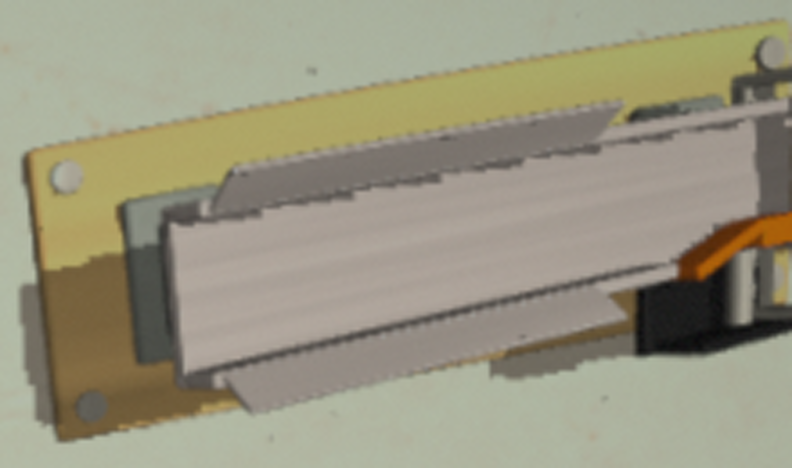

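```bash
cat > fit.py <<'E'
from h import *
from scipy.optimize import least_squares
cw=np.load('w1.npz',allow_pickle=True)['c'].item();ct=viewer.calibration('top')
f=lambda u,v:(420+(u+.5)/3.6-.5,25+(v+.5)/3.6-.5)
g=lambda u,v:(265+(u)/5.517,185+(v-275)/5.517)
obs=[(cw,f(170,225),(0,17,0)),(cw,f(183,376),(0,-17,0)),(cw,f(622,102),(120,27,19)),(cw,f(627,318),(120,-27,19)),(cw,f(682,272),(160,-17,5)),
(ct,g(72,415),(0,17,0)),(ct,g(72,498),(0,-17,0)),(ct,g(350,393),(120,27,19)),(ct,g(353,508),(120,-27,19)),(ct,g(519,490),(204,-10,5))]
def pose(p):
    a=np.radians(15);cy,sy=np.cos(p[3]),np.sin(p[3])
    Rz=np.array([[cy,-sy,0],[sy,cy,0],[0,0,1]]);Ry=np.array([[np.cos(a),0,np.sin(a)],[0,1,0],[-np.sin(a),0,np.cos(a)]])
    return Rz@Ry,np.array(p[:3])
def res(p):
    R,t=pose(p);return np.concatenate([proj(c,R@(np.array(q)/1000)+t)[0]-uv for c,uv,q in obs])
if __name__=="__main__":
    s=least_squares(res,[.53,.07,.1,-1.57],loss='soft_l1');print(s.x,np.degrees(s.x[3]));print(res(s.x).reshape(-1,2).round(1))
    np.save('ch.npy',s.x)
E
python3 fit.py
```

```text
[ 0.53789937  0.07624541  0.10137079 -1.54133668] -88.31208647049353
[[ 1.4  0.4]
 [ 1.2 -0.5]
 [ 0.4  0.6]
 [-0.6  2.4]
 [-2.3 -1.6]
 [-0.5  0.1]
 [-0.1 -0.9]
 [-0.9 -0.9]
 [-0.5  0.3]
 [-0.4 -2.5]]
```

Call:
carry_out --moves '[[[0.2, 0.3, -4], 0], [[0.2, 0.3, -8], 0], [[0.2, 0.3, -12], 0], [[0.2, 0.3, -15], 0], [[0.2, 0.3, -17.5], 0], [[0.2, 0.3, -19], 0], [[0.2, 0.3, -19.8], 0], [[0.2, 0.3, -19.8], 0], [[0.2, 0.3, -19.8], 0]]' --gripper 100

```text
time: 3.4
eef_pos: [0.4898, 0.2155, 0.0038]
orientation: [0.997, -0.082, 0.001, -0.0]
wrist_force: [-0.5, 0.2, -0.2]
finger_gap: 0.0853
```

Call:
carry_out --moves '[[[0, 0, 0], 0], [[0, 0, 0], 0], [[0, 0, 0], 0], [[0, 0, 0], 0], [[0, 0, 0], 0], [[0, 0, 0], 0], [[0, 0, 0], 0], [[0, 0, 0], 0]]' --gripper 40

```text
time: 4.4
eef_pos: [0.4891, 0.2153, 0.0027]
orientation: [0.997, -0.082, 0.0, 0.0]
wrist_force: [0.5, 0.6, -0.4]
finger_gap: 0.0337
```

Run:
```python
from h import *
a=viewer.capture('wrist');b=viewer.capture('top');s=viewer.capture('scene')
A=a[:,:,::-1]
B=cv2.resize(b[215:290,160:290,::-1],(390,225),interpolation=cv2.INTER_CUBIC);S=cv2.resize(s[235:335,250:400,::-1],(337,225),interpolation=cv2.INTER_CUBIC)
o=np.zeros((600,727,3),np.uint8);o[:225,:390]=B;o[:225,390:]=S;o[225:,:600]=cv2.resize(A,(600,375))
cv2.imwrite('pics/m3.png',o)
```

```text
(no output)
```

View pics/m3.png

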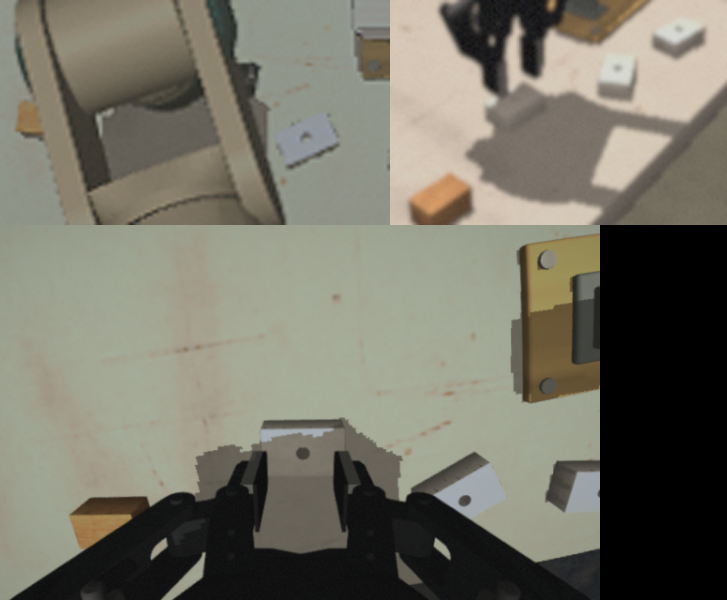

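Run:
```python
from h import *
s=r.observe();c=viewer.calibration('wrist');t=s['eef_pos'];k=600/640
pr=lambda P:(proj(c,np.array(P))*k+[0,225]).round(0).tolist()
R=cv2.Rodrigues(np.zeros(3))[0]
j=np.array([.165,.986,0])
print(t,s['finger_gap'],'tcp',pr(t),'hole',pr([.4887,.2144,.018]))
for h in(0,.01,.019,.03,.045,.06):print(h,pr(t+[0,0,h]),pr(t+j*.017+[0,0,h]),pr(t-j*.017+[0,0,h]))
sc=viewer.calibration('scene')
P=np.array([t+j*.017,t-j*.017,t+j*.017+[0,0,.02],t-j*.017+[0,0,.02],[.4887,.2144,.018]])
q=proj(sc,P);print(((q-[250,235])*2.25+[390,0]).round())
```

```text
[0.48905437 0.21525087 0.00270067] 0.03415284632125849 tcp [[301.0, 444.0]] hole [[303.0, 454.0]]
0 [[301.0, 444.0]] [[274.0, 444.0]] [[328.0, 444.0]]
0.01 [[301.0, 450.0]] [[272.0, 450.0]] [[330.0, 450.0]]
0.019 [[301.0, 457.0]] [[271.0, 457.0]] [[332.0, 457.0]]
0.03 [[301.0, 465.0]] [[269.0, 465.0]] [[334.0, 465.0]]
0.045 [[302.0, 479.0]] [[266.0, 479.0]] [[337.0, 479.0]]
0.06 [[302.0, 496.0]] [[262.0, 496.0]] [[341.0, 496.0]]
[[500. 122.]
 [528. 106.]
 [499. 103.]
 [527.  87.]
 [514.  99.]]
```

Run:
```python
from h import *
a=viewer.capture('wrist')[200:390,190:460,::-1].copy();a=cv2.convertScaleAbs(a,alpha=1.6,beta=15)
cv2.imwrite('pics/c4.png',cv2.resize(a,(800,563),interpolation=cv2.INTER_CUBIC))
```

```text
(no output)
```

View pics/c4.png

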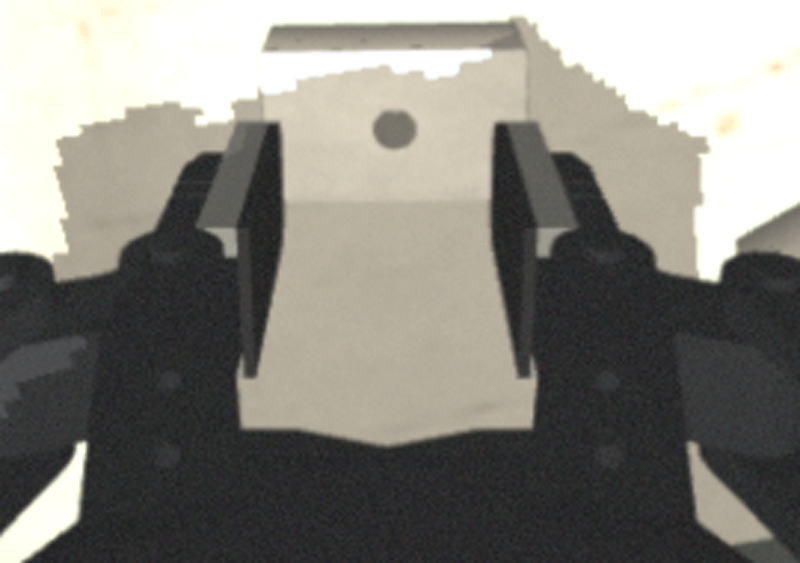

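The image disagrees with the stated TCP. Going by pad gap and block width, the fingertips hang about 20 mm above the block top, so nothing was gripped and the block hasn't moved. I'll open and step down while watching the force.

Call:
carry_out --moves '[[[0, 0, 0], 0], [[0, 0, 0], 0], [[0, 0, 0], 0], [[0, 0, 0], 0], [[0, 0, -0.5], 0], [[0, 0, -1.0], 0], [[0, 0, -1.5], 0], [[0, 0, -2.0], 0], [[0, 0, -2.0], 0]]' --gripper 75

```text
time: 5.72
eef_pos: [0.4887, 0.2151, -0.0179]
orientation: [0.997, -0.082, -0.001, 0.0]
wrist_force: [-0.6, 0.1, 0.0]
finger_gap: 0.0638
```

Run:
```python
from h import *
a=viewer.capture('wrist')[170:390,150:490,::-1].copy();a=cv2.convertScaleAbs(a,alpha=1.6,beta=15)
s=viewer.capture('scene')[250:310,290:370,::-1]
A=cv2.resize(a,(500,323),interpolation=cv2.INTER_CUBIC);S=cv2.resize(s,(300,225),interpolation=cv2.INTER_CUBIC)
o=np.zeros((323,800,3),np.uint8);o[:,:500]=A;o[:225,500:]=S;cv2.imwrite('pics/c5.png',o)
```

```text
(no output)
```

View pics/c5.png

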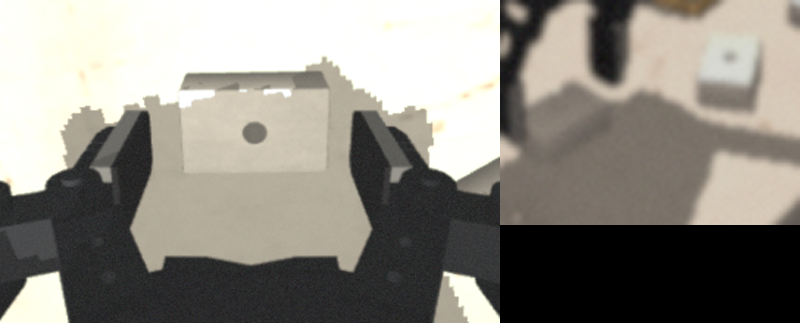

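Contact-free at TCP z = -18 mm, so the tips really sit about 39 mm above the nominal TCP, and I'll use that offset. Another 13 mm down, then grip.

Call:
carry_out --moves '[[[0, 0.05, -0.4], 0], [[0, 0.1, -0.8], 0], [[0, 0.1, -1.1], 0], [[0, 0.1, -1.3], 0], [[0, 0.1, -1.3], 0]]'

```text
time: 6.45
eef_pos: [0.489, 0.2162, -0.0305]
orientation: [0.997, -0.082, -0.0, 0.0]
wrist_force: [-0.3, 0.6, 0.3]
finger_gap: 0.0642
```

Call:
carry_out --moves '[[[0, 0, 0], 0], [[0, 0, 0], 0], [[0, 0, 0], 0], [[0, 0, 0], 0], [[0, 0, 0], 0], [[0, 0, 0], 0]]' --gripper 40

```text
time: 7.2
eef_pos: [0.4895, 0.2164, -0.0298]
orientation: [0.997, -0.082, 0.0, -0.0]
wrist_force: [0.3, -0.3, 4.6]
finger_gap: 0.0469
```

Call:
carry_out --moves '[[[0, 0, 3], 0], [[0, 0, 7], 0], [[0, 0, 12], 0], [[1, -3, 16], 2], [[2, -7, 16], 5], [[4, -11, 16], 8], [[5, -14, 16], 11], [[5, -14, 16], 11], [[5, -14, 16], 11], [[5, -14, 16], 11]]'

```text
time: 8.45
eef_pos: [0.5387, 0.0772, 0.1295]
orientation: [1.0, 0.014, -0.0, -0.0]
wrist_force: [-1.0, -0.2, -0.3]
finger_gap: 0.0462
```

Run:
```python
from h import *
s=r.observe();print(s['time'],s['eef_pos'],s['orientation'],s['finger_gap'],s['wrist_force'])
c=viewer.calibration('wrist');np.savez('w2.npz',c=c);a=viewer.capture('wrist')[:,:,::-1]
cv2.imwrite('pics/w2raw.png',a);a=cv2.convertScaleAbs(a,alpha=1.3,beta=10)
from fit import pose
R,t=pose(np.load('ch.npy'))
sc=viewer.capture('scene')[:,:,::-1]
pts=[(0,17,0),(0,-17,0),(120,27,19),(120,-27,19),(0,17,10),(0,-17,10),(160,-17,5)]
for p in pts:
    u=proj(c,R@(np.array(p)/1000)+t)[0];cv2.circle(a,tuple(int(round(v)) for v in u),2,(0,0,255),-1)
    u=proj(viewer.calibration('scene'),R@(np.array(p)/1000)+t)[0];cv2.circle(sc,tuple(int(round(v)) for v in u),0,(0,0,255),-1)
o=cv2.resize(a[:,:],(800,500),interpolation=cv2.INTER_CUBIC)
S=cv2.resize(sc[160:250,300:400],(300,270),interpolation=cv2.INTER_CUBIC);o[230:,:300]=S
cv2.imwrite('pics/w2.png',o)
```

```text
8.45 [0.53870253 0.07716821 0.12949704] [ 9.99901588e-01  1.40270039e-02 -2.37348726e-04 -2.69442437e-05] 0.04622718722699701 [-0.96365904 -0.2161004  -0.28058697]Traceback (most recent call last):
  File "<stdin>", line 11, in <module>
cv2.error: OpenCV(4.12.0) :-1: error: (-5:Bad argument) in function 'circle'
> Overload resolution failed:
>  - Layout of the output array img is incompatible with cv::Mat
>  - Expected Ptr<cv::UMat> for argument 'img'
```

```bash
cat > ov.py <<'E'
from h import *
from fit import pose
def ov(name):
    c=viewer.calibration('wrist');a=np.ascontiguousarray(viewer.capture('wrist')[:,:,::-1]);cv2.imwrite(f'pics/{name}raw.png',a);np.savez(name+'.npz',c=c)
    sc=np.ascontiguousarray(viewer.capture('scene')[:,:,::-1]);cs=viewer.calibration('scene')
    a=cv2.convertScaleAbs(a,alpha=1.3,beta=10)
    o=cv2.resize(a,(800,500),interpolation=cv2.INTER_CUBIC);S=cv2.resize(sc[150:250,300:410],(330,300),interpolation=cv2.INTER_CUBIC)
    R,t=pose(np.load('ch.npy'))
    for p in [(0,17,0),(0,-17,0),(120,27,19),(120,-27,19),(160,-17,5),(260,0,0)]:
        P=R@(np.array(p)/1000)+t
        u=proj(c,P)[0]*1.25
        cv2.circle(o,(int(u[0]),int(u[1])),2,(0,0,255),-1)
        u=(proj(cs,P)[0]-[300,150])*3
        cv2.circle(S,(int(u[0]),int(u[1])),2,(0,0,255),-1)
    cv2.imwrite(f'pics/{name}.png',np.vstack([o,np.hstack([S,np.zeros((300,470,3),np.uint8)])])[:600] if 0 else np.hstack([o[:,150:620],S if S.shape[0]==500 else np.vstack([S,np.zeros((200,330,3),np.uint8)])]))
E
python3 -c "
from ov import *
ov('w2')"
```

```text
(no output)
```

View pics/w2.png

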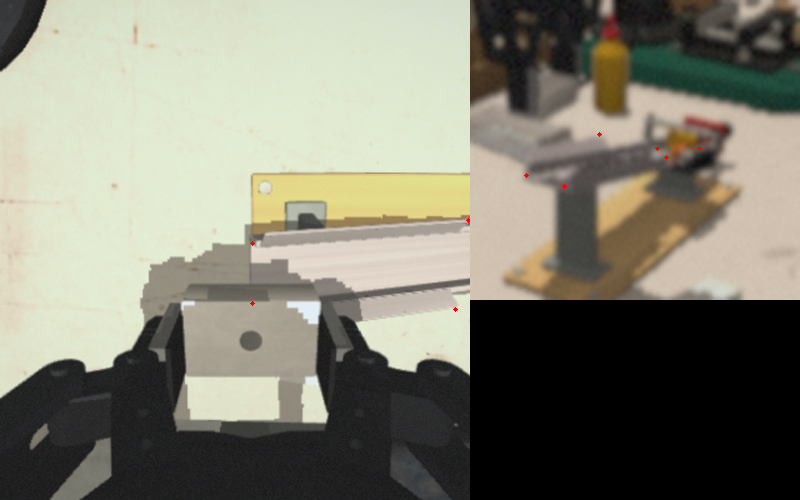

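Run:
```python
import fit
from fit import *
c2=np.load('w2.npz',allow_pickle=True)['c'].item()
fit.obs=obs+[(c2,(320.8,196),(0,17,0)),(c2,(485.6,244),(120,-27,19))]
s=least_squares(fit.res,np.load('ch.npy'),loss='soft_l1');print(s.x,np.degrees(s.x[3]));print(fit.res(s.x).reshape(-1,2).round(1))
np.save('ch.npy',s.x);R,t=pose(s.x)
print('hole world at z=.177', at(c2,(400/1.25,340/1.25),.1775), 'tcp',r.observe()['eef_pos'])
for x in(0,70,80):print(x,R@[x/1000,0,0]+t)
```

```text
[ 0.53758126  0.07644408  0.10159405 -1.53162702] -87.75576418923467
[[ 1.2  0.8]
 [ 1.3 -0.1]
 [ 0.1 -0.4]
 [-0.4  1.5]
 [-2.2 -2.8]
 [-0.6  0.2]
 [-0.1 -0.8]
 [-1.1 -1.3]
 [-0.4 -0.1]
 [-0.5 -3.2]
 [ 0.9 -0.5]
 [-0.8  2.8]]
hole world at z=.177 [0.53990115 0.07778744 0.1775    ] tcp [0.53893079 0.07680808 0.12976576]
0 [0.53758126 0.07644408 0.10159405]
70 [0.54022901 0.00888114 0.08347672]
80 [ 0.54060726 -0.00077071  0.08088853]
```

Call:
carry_out --moves '[[[0, -2, 0], 0], [[0, -4.5, 0], 0], [[0, -6.5, 0], 0.5], [[0, -6.9, -1.5], 0.5], [[0, -6.9, -3.5], 0.5], [[0, -6.9, -5], 0.5], [[0, -6.9, -6], 0.5], [[0, -6.9, -6], 0.5]]'

```text
time: 9.65
eef_pos: [0.5386, 0.0075, 0.0688]
orientation: [1.0, 0.018, -0.001, -0.0]
wrist_force: [-0.2, -0.6, -0.4]
finger_gap: 0.0467
```

Call:
carry_out --moves '[[[0, 0, -0.2], 0], [[0, 0, -0.4], 0], [[0, 0, -0.5], 0], [[0, 0, -0.5], 0]]'

```text
time: 10.15
eef_pos: [0.5391, 0.0073, 0.0648]
orientation: [1.0, 0.018, 0.0, 0.0]
wrist_force: [0.4, -0.6, -0.5]
finger_gap: 0.0464
```

Check lateral alignment from close up before lowering further.

```bash
python3 -c "
from ov import *
ov('w3')
a=cv2.imread('pics/w3raw.png');a=cv2.convertScaleAbs(a,alpha=1.3,beta=10)
cv2.imwrite('pics/w3c.png',cv2.resize(a[150:360,190:510],(800,525),interpolation=cv2.INTER_CUBIC))"
```

```text
(no output)
```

View pics/w3c.png

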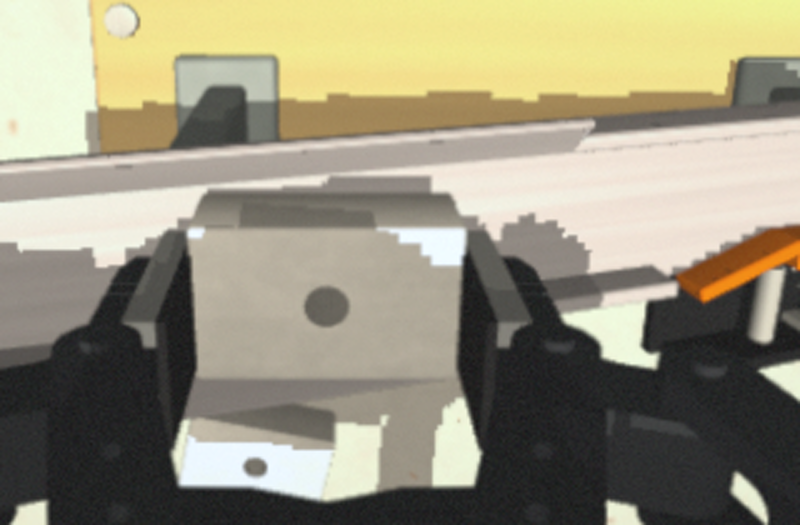

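Run:
```python
from ov import *
c=np.load('w3.npz',allow_pickle=True)['c'].item();R,t=pose(np.load('ch.npy'))
cr=lambda P:((proj(c,P)[0]-[190,150])/.4).round(0)
for p in [(40,17,0),(70,17,0),(70,17,10),(70,27,19),(120,17,0),(120,17,10),(120,27,19),(120,-17,0),(120,-17,10),(120,-27,19),(160,-17,5),(160,-17,10),(160,-17,0)]:print(p,cr(R@(np.array(p)/1000)+t))
T=r.observe()['eef_pos'];print(T)
# block model: centre at hole
h=at(c,(190+326*.4,150+306*.4),T[2]+.0298+.018);print('hole',h,'channel',(R.T@(h-t)*1000).round(1))
for d in[(.015,.024),(.015,-.024),(-.015,.024)]:print(d,cr([h[0]+d[0],h[1]+d[1],h[2]]),cr([h[0]+d[0],h[1]+d[1],h[2]-.018]))
```

```text
(40, 17, 0) [172. 174.]
(70, 17, 0) [320. 161.]
(70, 17, 10) [334. 176.]
(70, 27, 19) [347. 140.]
(120, 17, 0) [539. 142.]
(120, 17, 10) [563. 155.]
(120, 27, 19) [592. 120.]
(120, -17, 0) [529. 281.]
(120, -17, 10) [551. 301.]
(120, -27, 19) [568. 362.]
(160, -17, 5) [686. 269.]
(160, -17, 10) [700. 278.]
(160, -17, 0) [673. 260.]
[0.53913378 0.00725063 0.06484583]
hole [0.53998823 0.00780677 0.11264583] channel [63.5 -0.3 28.5]
(0.015, 0.024) [188. 222.] [204. 186.]
(0.015, -0.024) [469. 232.] [453. 194.]
(-0.015, 0.024) [191. 375.] [205. 325.]
```

The fit agrees within 1–2 px: the far lip end is predicted at (592,120) and seen at (593,122). The block sits at y = -0.3 mm in the channel. Lowering to touch.

Call:
carry_out --moves '[[[0, 0, -0.1], 0], [[0, 0, -0.2], 0], [[0, 0, -0.3], 0], [[0, 0, -0.35], 0], [[0, 0, -0.35], 0]]'

```text
time: 10.88
eef_pos: [0.539, 0.0073, 0.0612]
orientation: [1.0, 0.018, -0.0, 0.0]
wrist_force: [-0.3, 0.2, -0.2]
finger_gap: 0.0465
```

Call:
carry_out --moves '[[[0, 0, -0.1], 0], [[0, 0, -0.15], 0], [[0, 0, -0.15], 0]]'

```text
time: 11.25
eef_pos: [0.539, 0.0073, 0.0597]
orientation: [1.0, 0.018, -0.0, 0.0]
wrist_force: [0.6, 0.6, -0.1]
finger_gap: 0.0465
```

Call:
carry_out --moves '[[[0, 0, -0.1], 0], [[0, 0, -0.1], 0]]'

```text
time: 11.5
eef_pos: [0.5392, 0.0073, 0.0591]
orientation: [1.0, 0.018, 0.0, 0.0]
wrist_force: [-0.8, -1.1, 3.2]
finger_gap: 0.0467
```

Call:
carry_out --moves '[[[0, 0, -0.1], 0], [[0, 0, -0.1], 0]]'

```text
time: 11.75
eef_pos: [0.5393, 0.0073, 0.0589]
orientation: [1.0, 0.018, 0.0, 0.0]
wrist_force: [-4.3, 0.0, 7.8]
finger_gap: 0.0468
```

Call:
carry_out --moves '[[[0, 0, -0.1], 0], [[0, 0, -0.1], 0]]'

```text
time: 12.0
eef_pos: [0.5394, 0.0073, 0.0588]
orientation: [1.0, 0.018, 0.001, 0.0]
wrist_force: [-7.6, -0.4, 12.9]
finger_gap: 0.0463
```

Call:
carry_out --moves '[[[0, 0, 0.2], 0], [[-0.1, 0, 0.2], 0], [[-0.1, 0, 0.2], 0]]'

```text
time: 12.38
eef_pos: [0.5386, 0.0072, 0.0591]
orientation: [1.0, 0.018, 0.001, 0.0]
wrist_force: [1.0, -0.4, 2.9]
finger_gap: 0.0464
```

Call:
carry_out --moves '[[[0, 0, 0], 0], [[0, 0, 0], 0], [[0, 0, 0], 0], [[0, 0, 0], 0]]' --gripper 68

```text
time: 12.88
eef_pos: [0.5379, 0.0073, 0.0586]
orientation: [1.0, 0.018, -0.0, 0.0]
wrist_force: [0.0, -0.1, -0.0]
finger_gap: 0.058
```

Call:
carry_out --moves '[[[0, 0, 0.5], 0], [[0, 0, 1.5], 0], [[0, 0, 3], 0], [[0, 0, 5], 0], [[0, 0, 7], 0], [[0, 2, 7], 0], [[0, 4, 7], 0], [[0, 4.8, 7], 0], [[0, 4.8, 7], 0]]'

```text
time: 14.0
eef_pos: [0.5377, 0.0562, 0.128]
orientation: [1.0, 0.019, -0.001, 0.0]
wrist_force: [0.7, -0.6, -0.8]
finger_gap: 0.0578
```

Call:
carry_out --moves '[[[0, 0, 0], 0], [[0, 0, 0], 0], [[0, 0, 0], 0], [[0, 0, 0], 0], [[0, 0, 0], 0], [[0, 0, 0], 0], [[0, 0, 0], 0], [[0, 0, 0], 0]]' --gripper 0

```text
time: 15.0
eef_pos: [0.5381, 0.0553, 0.1287]
orientation: [1.0, 0.018, -0.0, 0.0]
wrist_force: [0.8, 0.1, 0.5]
finger_gap: 0.0004
```

```bash
python3 -c "
from ov import *
ov('w4')
a=cv2.imread('pics/w4raw.png');a=cv2.convertScaleAbs(a,alpha=1.3,beta=10)
cv2.imwrite('pics/w4c.png',cv2.resize(a[140:390,230:630],(800,500),interpolation=cv2.INTER_CUBIC))
print(r.observe()['eef_pos'])"
```

```text
[0.53805635 0.05528356 0.12870906]
```

View pics/w4c.png

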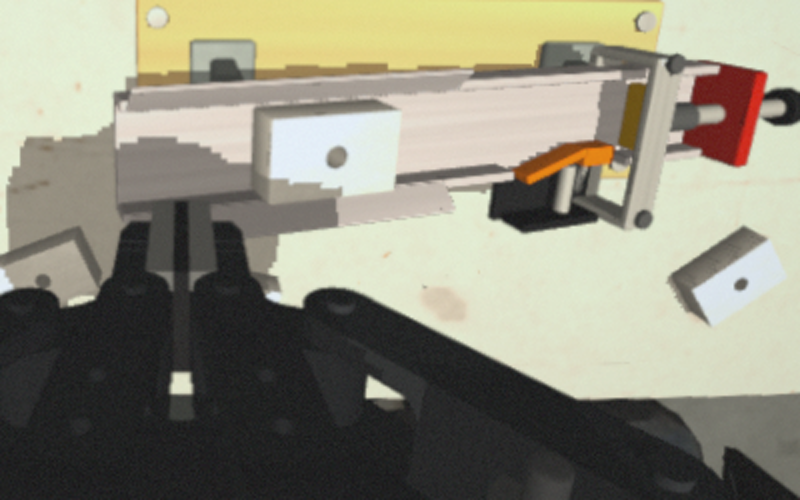

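View 11: the block lies flat in the channel with its hole at (337,157). The shut fingertips are just behind it, and the stop and strap are clear. Lowering the shut fingers behind it to feel the floor.

Call:
carry_out --moves '[[[0.05, 0, -2], 0], [[0.1, 0, -4], 0], [[0.1, 0, -5], 0], [[0.1, 0, -5.5], 0], [[0.1, 0, -5.5], 0]]'

```text
time: 15.72
eef_pos: [0.5392, 0.0553, 0.074]
orientation: [1.0, 0.018, 0.0, 0.0]
wrist_force: [-0.8, -1.0, 0.2]
finger_gap: 0.0001
```

Call:
carry_out --moves '[[[0, 0, -0.15], 0], [[0, 0, -0.3], 0], [[0, 0, -0.3], 0]]'

```text
time: 16.1
eef_pos: [0.5391, 0.0553, 0.0708]
orientation: [1.0, 0.018, 0.0, 0.0]
wrist_force: [-0.3, -0.3, -0.1]
finger_gap: 0.0002
```

Call:
carry_out --moves '[[[0, 0, -0.15], 0], [[0, 0, -0.3], 0], [[0, 0, -0.3], 0]]'

```text
time: 16.48
eef_pos: [0.539, 0.0553, 0.0675]
orientation: [1.0, 0.018, -0.0, 0.0]
wrist_force: [-0.4, -0.8, 0.1]
finger_gap: -0.0001
```

Call:
carry_out --moves '[[[0, 0, -0.1], 0], [[0, 0, -0.2], 0], [[0, 0, -0.2], 0]]'

```text
time: 16.85
eef_pos: [0.5393, 0.0553, 0.0665]
orientation: [1.0, 0.018, 0.0, 0.0]
wrist_force: [-2.1, 0.5, 5.2]
finger_gap: 0.0002
```

Call:
carry_out --moves '[[[0, 0, -0.1], 0], [[0, 0, -0.2], 0], [[0, 0, -0.2], 0]]'

```text
time: 17.23
eef_pos: [0.5394, 0.0553, 0.0662]
orientation: [1.0, 0.018, 0.001, 0.0]
wrist_force: [-7.9, 0.3, 15.1]
finger_gap: 0.0001
```

Call:
carry_out --moves '[[[0, 0, -0.1], 0], [[0, 0, -0.15], 0], [[0, 0, -0.15], 0]]'

```text
time: 17.6
eef_pos: [0.5395, 0.0555, 0.066]
orientation: [1.0, 0.018, 0.001, -0.0]
wrist_force: [-12.5, -0.2, 23.5]
finger_gap: -0.0002
```

Call:
carry_out --moves '[[[0, 0, 0.7], 0], [[0, 0, 0.7], 0], [[0.02, -0.48, 0.57], 0], [[0.03, -0.97, 0.44], 0], [[0.05, -1.45, 0.31], 0], [[0.07, -1.93, 0.18], 0], [[0.09, -2.41, 0.05], 0], [[0.1, -2.9, -0.08], 0], [[0.12, -3.38, -0.21], 0], [[0.14, -3.86, -0.34], 0], [[0.15, -4.35, -0.47], 0], [[0.17, -4.83, -0.59], 0], [[0.17, -4.83, -0.59], 0]]'

```text
time: 19.23
eef_pos: [0.5407, 0.0066, 0.0562]
orientation: [1.0, 0.018, -0.0, 0.0]
wrist_force: [0.3, 0.4, -0.9]
finger_gap: 0.0
```

Call:
carry_out --moves '[[[0.02, -0.48, -0.13], 0], [[0.03, -0.97, -0.26], 0], [[0.05, -1.45, -0.39], 0], [[0.07, -1.93, -0.52], 0], [[0.09, -2.41, -0.65], 0], [[0.1, -2.9, -0.78], 0], [[0.1, -2.9, -0.78], 0]]'

```text
time: 20.1
eef_pos: [0.5416, -0.0224, 0.0483]
orientation: [1.0, 0.018, -0.0, 0.0]
wrist_force: [-0.3, 0.6, 0.2]
finger_gap: 0.0002
```

Call:
carry_out --moves '[[[0.01, -0.39, -0.1], 0], [[0.03, -0.77, -0.21], 0], [[0.04, -1.16, -0.31], 0], [[0.06, -1.55, -0.41], 0], [[0.07, -1.93, -0.52], 0]]'

```text
time: 20.72
eef_pos: [0.5426, -0.0413, 0.0434]
orientation: [1.0, 0.018, 0.0, -0.0]
wrist_force: [-0.7, 4.0, 1.9]
finger_gap: 0.0
```

Call:
carry_out --moves '[[[0.01, -0.29, -0.08], 0], [[0.02, -0.58, -0.16], 0], [[0.03, -0.87, -0.23], 0], [[0.04, -1.16, -0.31], 0]]'

```text
time: 21.22
eef_pos: [0.543, -0.0528, 0.0404]
orientation: [1.0, 0.018, 0.0, -0.0]
wrist_force: [1.1, 4.7, 1.8]
finger_gap: -0.0001
```

Call:
carry_out --moves '[[[0, -0.1, -0.03], 0], [[0.01, -0.19, -0.05], 0], [[0.01, -0.19, -0.05], 0]]'

```text
time: 21.6
eef_pos: [0.543, -0.0549, 0.0397]
orientation: [1.0, 0.018, -0.0, 0.0]
wrist_force: [0.4, 3.8, 1.5]
finger_gap: 0.0003
```

Call:
carry_out --moves '[[[0, -0.1, -0.03], 0], [[0.01, -0.19, -0.05], 0], [[0.01, -0.19, -0.05], 0]]'

```text
time: 21.98
eef_pos: [0.5431, -0.0568, 0.0392]
orientation: [1.0, 0.018, 0.0, 0.0]
wrist_force: [0.6, 3.0, 2.2]
finger_gap: 0.0002
```

Call:
carry_out --moves '[[[0, -0.1, -0.03], 0], [[0.01, -0.19, -0.05], 0], [[0.01, -0.19, -0.05], 0]]'

```text
time: 22.35
eef_pos: [0.5432, -0.0588, 0.0387]
orientation: [1.0, 0.018, 0.0, 0.0]
wrist_force: [0.9, 3.8, 1.4]
finger_gap: -0.0001
```

Call:
carry_out --moves '[[[0, -0.1, -0.03], 0], [[0.01, -0.19, -0.05], 0], [[0.01, -0.19, -0.05], 0]]'

```text
time: 22.72
eef_pos: [0.5433, -0.0607, 0.0382]
orientation: [1.0, 0.018, 0.0, 0.0]
wrist_force: [2.2, 3.3, 1.8]
finger_gap: 0.0002
```

Call:
carry_out --moves '[[[0, -0.1, -0.03], 0], [[0.01, -0.19, -0.05], 0], [[0.01, -0.19, -0.05], 0]]'

```text
time: 23.1
eef_pos: [0.5434, -0.0626, 0.0377]
orientation: [1.0, 0.018, 0.0, 0.0]
wrist_force: [1.3, 4.4, 1.6]
finger_gap: -0.0001
```

Call:
carry_out --moves '[[[0, -0.1, -0.03], 0], [[0.01, -0.19, -0.05], 0], [[0.01, -0.19, -0.05], 0]]'

```text
time: 23.48
eef_pos: [0.5435, -0.0645, 0.0373]
orientation: [1.0, 0.018, 0.0, 0.0]
wrist_force: [2.5, 2.8, 1.4]
finger_gap: 0.0
```

Call:
carry_out --moves '[[[0, -0.1, -0.03], 0], [[0, -0.19, -0.05], 0], [[0, -0.19, -0.05], 0]]'

```text
time: 23.85
eef_pos: [0.5435, -0.0664, 0.0367]
orientation: [1.0, 0.018, 0.0, 0.0]
wrist_force: [2.3, 4.1, 1.1]
finger_gap: -0.0004
```

Call:
carry_out --moves '[[[0, -0.1, -0.03], 0], [[0, -0.19, -0.05], 0], [[0, -0.19, -0.05], 0]]'

```text
time: 24.22
eef_pos: [0.5435, -0.0683, 0.0362]
orientation: [1.0, 0.018, 0.0, 0.0]
wrist_force: [2.4, 2.8, 1.8]
finger_gap: 0.0001
```

Call:
carry_out --moves '[[[0, -0.1, -0.03], 0], [[0.01, -0.19, -0.05], 0], [[0.01, -0.19, -0.05], 0]]'

```text
time: 24.6
eef_pos: [0.5431, -0.0705, 0.0355]
orientation: [1.0, 0.018, -0.001, 0.0]
wrist_force: [0.3, -0.9, 0.8]
finger_gap: -0.0002
```

Call:
carry_out --moves '[[[0, -0.1, -0.03], 0], [[0.01, -0.19, -0.05], 0], [[0.01, -0.19, -0.05], 0]]'

```text
time: 24.98
eef_pos: [0.5431, -0.0715, 0.0351]
orientation: [1.0, 0.018, -0.001, -0.0]
wrist_force: [-1.6, 5.1, 2.3]
finger_gap: 0.0003
```

Call:
carry_out --moves '[[[0, -0.1, -0.03], 0], [[0, -0.1, -0.03], 0]]'

```text
time: 25.22
eef_pos: [0.5432, -0.0725, 0.0349]
orientation: [1.0, 0.018, -0.001, -0.0]
wrist_force: [-1.8, 4.9, 3.9]
finger_gap: 0.0001
```

Call:
carry_out --moves '[[[0, -0.1, -0.03], 0], [[0, -0.1, -0.03], 0]]'

```text
time: 25.48
eef_pos: [0.5432, -0.0735, 0.0345]
orientation: [1.0, 0.018, -0.001, -0.0]
wrist_force: [0.2, 5.1, 4.0]
finger_gap: 0.0002
```

Call:
carry_out --moves '[[[0, -0.1, -0.02], 0], [[0, -0.1, -0.02], 0]]'

```text
time: 25.72
eef_pos: [0.5432, -0.0746, 0.0343]
orientation: [1.0, 0.018, -0.001, -0.0]
wrist_force: [-0.8, 5.2, 3.8]
finger_gap: 0.0
```

Call:
carry_out --moves '[[[0, -0.1, -0.02], 0], [[0, -0.1, -0.02], 0]]'

```text
time: 25.98
eef_pos: [0.5433, -0.0757, 0.034]
orientation: [1.0, 0.018, -0.001, -0.0]
wrist_force: [-1.2, 4.6, 2.6]
finger_gap: -0.0
```

Call:
carry_out --moves '[[[0, -0.1, -0.02], 0], [[0, -0.1, -0.02], 0]]'

```text
time: 26.22
eef_pos: [0.5433, -0.0768, 0.0338]
orientation: [1.0, 0.018, -0.0, -0.0]
wrist_force: [-1.4, 4.5, 2.6]
finger_gap: -0.0003
```

Call:
carry_out --moves '[[[0, -0.1, -0.03], 0], [[0, -0.1, -0.03], 0]]'

```text
time: 26.48
eef_pos: [0.5433, -0.0773, 0.0336]
orientation: [1.0, 0.018, -0.0, -0.001]
wrist_force: [-2.7, 6.3, 2.7]
finger_gap: -0.0002
```

Call:
carry_out --moves '[[[0, -0.1, -0.03], 0], [[0, -0.1, -0.03], 0]]'

```text
time: 26.72
eef_pos: [0.5434, -0.0779, 0.0334]
orientation: [1.0, 0.018, -0.0, -0.001]
wrist_force: [-1.5, 9.2, 5.5]
finger_gap: 0.0002
```

Call:
carry_out --moves '[[[0, -0.1, -0.03], 0], [[0, -0.1, -0.03], 0]]'

```text
time: 26.98
eef_pos: [0.5434, -0.0784, 0.0333]
orientation: [1.0, 0.018, -0.0, -0.001]
wrist_force: [-3.0, 11.2, 4.8]
finger_gap: 0.0
```

Call:
carry_out --moves '[[[0, -0.1, -0.03], 0], [[0, -0.1, -0.03], 0]]'

```text
time: 27.22
eef_pos: [0.5434, -0.079, 0.0331]
orientation: [1.0, 0.018, -0.0, -0.002]
wrist_force: [-2.4, 11.6, 7.1]
finger_gap: -0.0001
```

Call:
carry_out --moves '[[[0, -0.05, -0.01], 0], [[0, -0.05, -0.01], 0], [[0, -0.05, -0.01], 0]]'

```text
time: 27.6
eef_pos: [0.5434, -0.0792, 0.0331]
orientation: [1.0, 0.018, -0.0, -0.002]
wrist_force: [-3.1, 13.3, 7.3]
finger_gap: -0.0001
```

Call:
carry_out --moves '[[[0, -0.05, -0.01], 0], [[0, -0.05, -0.01], 0], [[0, -0.05, -0.01], 0], [[0, -0.05, -0.01], 0]]'

```text
time: 28.1
eef_pos: [0.5434, -0.0794, 0.033]
orientation: [1.0, 0.019, -0.0, -0.002]
wrist_force: [-4.1, 14.3, 8.6]
finger_gap: -0.0001
```

Pressed to about 10.8 N over drag. Backing away gently up the slope, then lifting.

Call:
carry_out --moves '[[[0, 0.1, 0.03], 0], [[0, 0.2, 0.05], 0], [[0, 0.3, 0.08], 0], [[0, 0.4, 0.11], 0], [[0, 0.5, 0.13], 0], [[0, 0.6, 0.16], 0], [[0, 0.7, 0.19], 0], [[0, 0.8, 0.22], 0], [[0, 1, 0.3], 0], [[0, 1.5, 0.5], 0], [[0, 2.5, 0.9], 0], [[0, 3, 2], 0], [[0, 3.5, 4], 0], [[0, 4, 7], 0], [[0, 6, 10], 0], [[0, 8, 10], 0], [[0, 8, 10], 0], [[0, 8, 10], 0]]'

```text
time: 30.35
eef_pos: [0.543, -0.002, 0.1314]
orientation: [1.0, 0.018, -0.001, 0.0]
wrist_force: [-0.6, -0.3, 0.6]
finger_gap: 0.0003
```

Run:
```python
from ov import *
ov('w5');a=cv2.imread('pics/w5raw.png');print(r.observe()['time'],r.observe()['eef_pos'])
c=viewer.calibration('wrist');R,t=pose(np.load('ch.npy'))
u=proj(c,R@[.19,0,.018]+t)[0];print(u)
x0=int(np.clip(u[0]-110,0,420));y0=int(np.clip(u[1]-75,0,250))
A=cv2.resize(cv2.convertScaleAbs(a[y0:y0+150,x0:x0+220],alpha=1.3,beta=10),(800,545),interpolation=cv2.INTER_CUBIC)
for x in range(150,225,10):
    v=(proj(c,R@[x/1000,0,.018]+t)[0]-[x0,y0])*800/220;print(x,v.round())
cv2.imwrite('pics/w5c.png',A)
```

```text
30.45 [ 0.54321313 -0.00238356  0.13164247]
[460.75453277 206.52653184]
150 [239. 290.]
160 [282. 286.]
170 [323. 282.]
180 [363. 278.]
190 [403. 275.]
200 [441. 271.]
210 [478. 267.]
220 [515. 264.]
```

View pics/w5c.png

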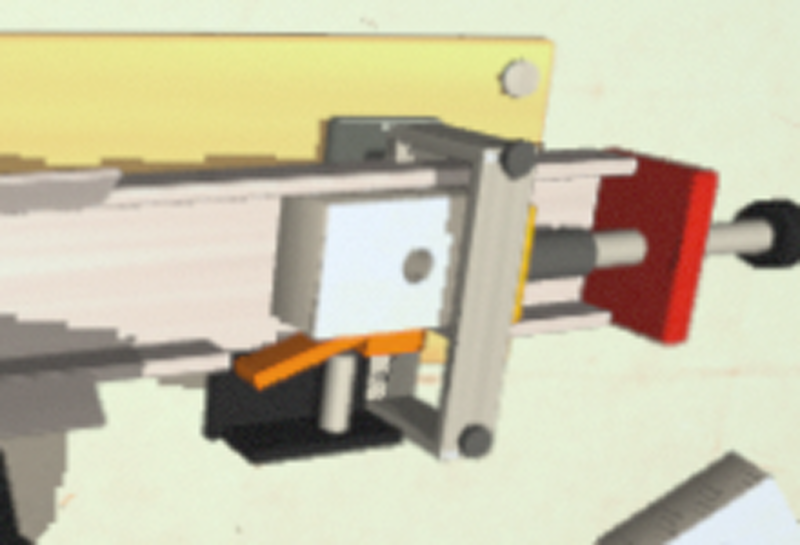

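View 12: the block lies flat under the strap and past the brake (rear edge at column 322, about x = 170 mm). The yellow blade is directly at its front and the fingers are clear. Handing in.

```bash
python3 -c "
from rig import r
print(r.observe()['wrist_force']);print(r.close_job())"
```

```text
[ 0.90382402 -0.17541823  0.69260225]
the job is handed in; nothing more can be done
None
```

The aluminium block is in the chute, pushed home against the yellow stop. I handed the job in at about 30 s with the arm touching nothing.

- **Loading:** I took the leftmost pale block and gripped it by its ends. I laid it in the channel with its middle at about x = 65 mm, and the picture showed it lying flat.
- **Pushing:** With the fingers shut I pushed it through the brake, where the drag was about 4 to 6 N, and under the strap. The stop was felt with the block's front end at about x = 218 mm.
- **Pressing home:** The push peaked at about 16 N in all, which is about 10.8 N over the drag. The stop's travel suggests a little less, about 8 to 9 N. I then backed away slowly.
- **Last check:** The picture shows the block flat under the strap with its rear end at about x = 170 mm and the yellow blade directly ahead. The strap hides the contact line itself, so I know they touch from the force, not from sight. The wrist force was at noise level at the end. I sent no move near the wood block, bottle or vial, but took no final picture of them.

Some readings disagreed:
- **Fingertip position:** The fingertips sat about 35 to 40 mm behind the stated tool point. The first grip therefore closed above the block without touching it; I corrected this from the images and by feel.
- **Force while pushing:** About 10 mm before the stop the force dropped for one reading, then settled about 1 to 2 N higher. I did not find out why.

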